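Find the full small-parts box and put it in the stock tray

TASK

One of the three identical closed grey boxes on the storeroom bench is still full; the other two are empty. Lift them to feel which is the heavy one and set that one down, upright, flat on the floor of the shallow steel tray; the empty boxes stay on the bench, upright, about where they stood. Set every box down gently; drop none.

Things in the scene. Friction and masses are not known exactly. Their poses are not given: they have to be found in the camera images.
- box_a: one of three identical closed grey plastic boxes, 84 (its x) x 60 (its y) x 56 mm high; flat lid fixed shut, flush sides, white label on top, steel clip on each short end. Origin: centre of the underside. Stands on the bench, its x within 30 degrees of world x. Empty: about 0.13 kg; full (steel strip hidden inside): 0.5 to 0.75 kg. Exactly one of the three is full, any of them
- box_b: one of three identical closed grey plastic boxes, 84 (its x) x 60 (its y) x 56 mm high; flat lid fixed shut, flush sides, white label on top, steel clip on each short end. Origin: centre of the underside. Stands on the bench, its x within 30 degrees of world x. Empty: about 0.13 kg; full (steel strip hidden inside): 0.5 to 0.75 kg. Exactly one of the three is full, any of them
- box_c: one of three identical closed grey plastic boxes, 84 (its x) x 60 (its y) x 56 mm high; flat lid fixed shut, flush sides, white label on top, steel clip on each short end. Origin: centre of the underside. Stands on the bench, its x within 30 degrees of world x. Empty: about 0.13 kg; full (steel strip hidden inside): 0.5 to 0.75 kg. Exactly one of the three is full, any of them
- tray: shallow open galvanised tray, fixed to the bench beyond the boxes; 160 (its x) x 200 (its y) mm outside, 30 mm high, walls and floor 3 mm thick. Origin: centre of its underside (inner floor 3 mm above the bench); its axes are within 20 degrees of the world's. A taller bin, a carton, a tape roll and a black case stand further out at the sides

How it is judged:
By the outcome, as a careful person would: the job done as asked, in the order asked, and still so for the second after the job is handed in, with the robot touching nothing.
It also fails if it takes over 64 s, if anything falls off the work surface, if the arm or the gripper's body presses on something with over 40 N, if the wrist force passes 120 N, or if a joint passes its speed limit or range.

ROBOT

A 7-joint arm with a two-finger parallel gripper is mounted at the origin on the work surface. World frame = base frame: x ahead of the robot, y to its left, z up, the work surface at z = 0. Lengths are in m, angles in rad, forces in N, time in s.
With the tool pointing down it reaches from about 0.4 to 0.875 m from the base axis. Payload 4.4 kg.
Tool frame: the origin (TCP) lies between the finger pads; the fingertips stand 8 mm ahead of it and the grasp point (between the pads) lies 11 mm behind it; z points along the fingers, y is the line along which they close (so a half turn about z gives the same grasp; the last joint's range is limited). The gripper opens to 85 mm and grips with 20 to 120 N. Pads are 22 mm wide; open, the fingers measure 114 mm over their backs; the gripper's body (76 mm by 85 mm) begins 54 mm behind the grasp point. The pads swing forward as they close: fully open they stand 13 mm farther back than shut.
Start: joints at [-1.167, 0.628, 0.038, 1.517, -0.027, 0.996, -0.02], TCP at [0.294, 0.58, 0.239] pointing down, gripper open.
Joint ranges: [-3.06, 3.06], [-0.37, 2.12], [-1.25, 1.32], [0.18, 2.47], [-1.1, 4.24], [0.23, 1.98], [-2.94, 2.94]. Speed limits (rad/s): [2.57, 2.57, 3.14, 3.14, 3.14, 3.14, 3.14].

INTERFACE

Orientations are given as a unit quaternion [w, x, y, z].
In Python, from plant import observe, grab_frame, get_calibration, hand_in gives the robot as it stands.
- The arm moves only by the tool jog_arm, never from a script. Its argument "moves" is a list that holds one entry, the list of rows, each a list of 6 numbers: the shift along the tool's x, y, z scaled (see below), then the turn, a rotation vector about the tool's x, y, z scaled (see below). A call has 1 to 8 rows; each row shifts and turns the commanded pose from where the row before left it, along the tool's axes as they then stand; what a row does not reach is not made up. The controller multiplies each number of a shift by 1000 mm and each number of a turn by pi rad. A row lasts 1/12 s, in which the tool goes at most 41.7 mm and 7.16 degrees, less where a joint would pass 70% of its speed; a pose out of reach is approached as far as the arm can. A call with a number of a shift or a turn outside -1 to 1 is refused whole. A call with a gripper value outside its range is refused whole. "grip" is the closure in counts, from 0 (fully open) to 255 (shut), set as the call begins (left out, the last holds). The fingers move at their own pace and stop on an object; "force" is the grip in N (left out, the last holds). Time passes only in rows, so rows that do not move let the fingers close. It gives the time, the measured TCP pose, the force, the opening and the grip force at its end, in the units of the state.
- observe(): the state, without advancing time (a new reading comes with each control period).
- grab_frame(name): name is "side" or "top" or "wrist"; returns the picture (420x560x3 uint8, red, green, blue); there is no depth.
- get_calibration(name): a dict with "fovy" (degrees; the focal length in pixels is half the picture's height over the tangent of half this angle, whatever the lens; pixels are square), "cx", "cy" (the principal point, pixels), "dist_coeffs" ([k1, k2, p1, p2, k3] as OpenCV has them; the pictures are not rectified), "world_from_camera" (4x4, takes a point from camera to world coordinates); the wrist camera has in their place "hand_eye" (4x4, takes a point from camera to tool coordinates, whose origin is the TCP and whose axes are the flange's). Camera axes: x right, y down, z forward; pixel columns grow to the right and rows downward; lengths in m; the calibration is good to about 2 mm. A picture is of the moment at which its call begins: read the wrist's pose just before it. get_calibration takes no time and is no camera call.
- hand_in(): hands the job in; it is judged then, once.
The state is a dict: "time_s": time; "q": joint angles; "joint_velocities": joint speeds; "joint_torque": joint torques, N m; "eef_pos": TCP position; "tcp_rot": TCP orientation; "contact_force": force on the tool from outside, world axes, zero at the start; "torque": the same for the moment, N m; "width": opening from 0.0 (shut) to 1.0 (fully open); "grip_force": force on a finger pad.
Only numpy, scipy, OpenCV 4.12 (cv2) and the standard library are available. Lean on these libraries where they do the work, as an engineer would, in place of code of your own. Each camera call takes 0.05 s, during which the arm holds its last target. There are 200 camera calls.

## Working session

There is one attempt and no reset: what is moved stays moved. The work goes in short steps, Python scripts to look and compute and a tool call to move; the robot and the scene stay as the last step left them, time stands still between calls to the robot, and variables do not carry over. Pictures are saved under pics/ and viewed, at most 10 in all, crops included, and the job is handed in when it is done.

Besides the shell and the picture viewer there is one more tool, called after "Call:" in YAML: its name, and indented under it one key for each argument. jog_arm: Moves the arm, as the interface text tells. Its arguments: {"type":"object","properties":{"moves":{"type":"array","items":{"type":"array","items":{"type":"array","items":{"type":"number","minimum":-1,"maximum":1}}}},"grip":{"type":"number"},"force":{"type":"number"}},"required":["moves"]}

```bash
mkdir -p pics; python3 - <<'E'
from plant import *
import cv2,numpy as np
for n in("top","side"):
    cv2.imwrite(f"pics/{n}0.png",grab_frame(n)[:,:,::-1])
    c=get_calibration(n);print(n,{k:np.round(v,3).tolist() for k,v in c.items()})
print(observe())
print(get_calibration("wrist"))
E
```

```text
top {'fovy': 52.402, 'cx': 272.118, 'cy': 207.751, 'dist_coeffs': [-0.119, 0.0, 0.0, 0.0, 0.0], 'world_from_camera': [[0.06, -0.978, 0.202, 0.411], [-0.998, -0.057, 0.017, 0.0], [-0.005, -0.202, -0.979, 0.788], [0.0, 0.0, 0.0, 1.0]]}
side {'fovy': 42.497, 'cx': 268.668, 'cy': 207.494, 'dist_coeffs': [-0.184, 0.0, 0.0, 0.0, 0.0], 'world_from_camera': [[0.963, -0.157, 0.219, 0.386], [-0.269, -0.552, 0.789, -0.606], [-0.003, -0.819, -0.574, 0.477], [0.0, 0.0, 0.0, 1.0]]}
{'time_s': 0.1, 'q': array([-1.16682776,  0.62928701,  0.03844589,  1.51825626, -0.02695551,
        0.99631448, -0.01995475]), 'joint_velocities': array([-2.69857415e-04, -1.17409691e-03, -4.83514896e-04, -2.99317931e-03,
        4.10678341e-04,  1.14445037e-05, -1.33299187e-03]), 'joint_torque': array([ 3.18595397e-03, -5.64541018e+01,  1.23066612e+00, -1.93972993e+01,
        1.13470180e-02,  5.39434055e-03, -2.78667790e-05]), 'eef_pos': array([0.2939784 , 0.57910651, 0.2384632 ]), 'tcp_rot': array([-1.75337127e-04,  2.32696898e-01,  9.72548914e-01, -8.55817021e-04]), 'contact_force': array([-0.04982148,  0.15705011, -0.3081089 ]), 'torque': array([-0.02920406, -0.0600833 , -0.01555144]), 'grip_force': 0.0, 'width': 1.0011400343032395}
{'fovy': 64.2687841254782, 'cx': 279.78381040843317, 'cy': 213.25582728724524, 'dist_coeffs': array([-0.02029439,  0.        ,  0.        ,  0.        ,  0.        ]), 'hand_eye': array([[ 8.26800543e-04, -9.64061738e-01, -2.65677027e-01,
         6.74346982e-02],
       [ 9.99999438e-01,  6.20741017e-04,  8.59567792e-04,
         1.81787542e-04],
       [-6.63759791e-04, -2.65677588e-01,  9.64061709e-01,
        -1.33956049e-01],
       [ 0.00000000e+00,  0.00000000e+00,  0.00000000e+00,
         1.00000000e+00]])}
```

View pics/top0.png

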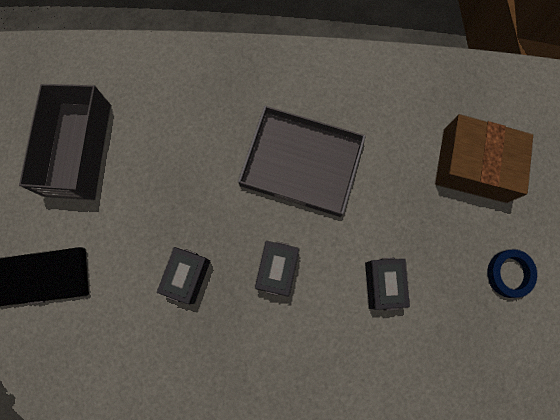

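The top view shows three boxes at about (183,274), (278,267) and (392,283), and the tray with rim corners near (267,108), (364,135), (343,215) and (240,185). I'll enlarge it for the corners.

```bash
python3 - <<'E'
import cv2
im=cv2.imread("pics/top0.png")[230:320,150:420]
im=cv2.convertScaleAbs(im,alpha=1.8)
cv2.imwrite("pics/top0c.png",cv2.resize(im[:,:],None,fx=2.96,fy=2.96,interpolation=cv2.INTER_CUBIC))
E
```

```text
(no output)
```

View pics/top0c.png

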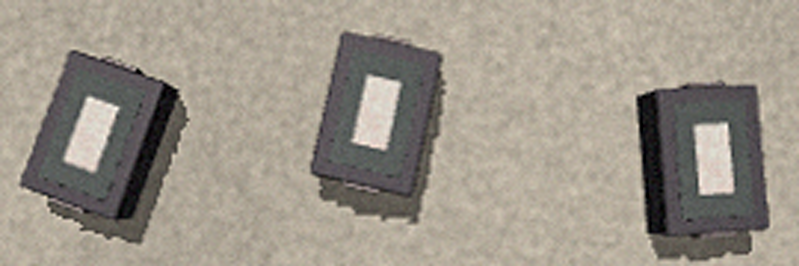

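The crop shows the lid corners: left (72,51), (163,88), (117,217), (23,185); middle (343,33), (441,52), (412,193), (312,172); right (658,88), (755,86), (768,230), (662,235).

```bash
cat > h.py <<'E'
import numpy as np,cv2
from scipy.spatial.transform import Rotation as R
from plant import *
def K(c):
    f=210/np.tan(np.radians(c["fovy"])/2); return np.array([[f,0,c["cx"]],[0,f,c["cy"]],[0,0,1]])
def proj(px,name,z,T=None):
    c=get_calibration(name); T=c["world_from_camera"] if T is None else T
    u=cv2.undistortPoints(np.array(px,float).reshape(-1,1,2),K(c),np.array(c["dist_coeffs"]))[:,0]
    d=np.c_[u,np.ones(len(u))]@T[:3,:3].T
    return T[:3,3]+d*((z-T[2,3])/d[:,2])[:,None]
def wristT(o):
    T=np.eye(4);q=o["tcp_rot"];T[:3,:3]=R.from_quat(np.r_[q[1:],q[0]]).as_matrix();T[:3,3]=o["eef_pos"]
    return T@get_calibration("wrist")["hand_eye"]
def rect(P):  # corners tl,tr,br,bl
    a=P[0]-P[3]+P[1]-P[2]; b=P[0]-P[1]+P[3]-P[2]
    return P.mean(0).round(4)[:2],np.degrees(np.arctan2(a[1],a[0])).round(1),np.degrees(np.arctan2(-b[0],b[1])).round(1),(np.linalg.norm(a)/2).round(4),(np.linalg.norm(b)/2).round(4)
E
python3 - <<'E'
from h import *
for p in ([(72,51),(163,88),(117,217),(23,185)],[(343,33),(441,52),(412,193),(312,172)],[(658,88),(755,86),(768,230),(662,235)]):
    print(rect(proj(np.array(p)/2.96+[150,230],"top",.056)))
print(rect(proj([(267,108),(364,135),(343,215),(240,185)],"top",.03)))
print(R.from_quat([.2327,.97255,-.0009,-.0002]).as_matrix().round(3))
E
```

```text
(array([0.4348, 0.16  ]), np.float64(-14.9), np.float64(-16.1), np.float64(0.0799), np.float64(0.0582))
(array([ 0.4582, -0.0027]), np.float64(-8.8), np.float64(-8.0), np.float64(0.0823), np.float64(0.0582))
(array([ 0.4415, -0.1968]), np.float64(4.3), np.float64(4.6), np.float64(0.0835), np.float64(0.0597))
(array([ 0.662 , -0.0399]), np.float64(-13.8), np.float64(-13.2), np.float64(0.1606), np.float64(0.1938))
[[-0.892  0.453 -0.001]
 [ 0.453  0.892 -0.002]
 [-0.    -0.002 -1.   ]]
```

Call:
jog_arm:
  moves:
    - [[0,0,0,0,0,-0.032],[0,0,0,0,0,-0.032],[-0.0177,-0.0262,0,0,0,0],[-0.0177,-0.0262,0,0,0,0],[-0.0177,-0.0262,0,0,0,0],[-0.0177,-0.0262,0,0,0,0],[-0.0177,-0.0262,0,0,0,0],[-0.0177,-0.0262,0,0,0,0]]
  grip: 0
  force: 60

```text
time_s: 0.77
eef_pos: [0.355, 0.3981, 0.239]
tcp_rot: [-0.0, 0.134, 0.991, -0.0]
contact_force: [0.1, -0.1, -0.0]
width: 1.003
grip_force: 0.0
```

Call:
jog_arm:
  moves:
    - [[-0.0177,-0.0262,0,0,0,0],[-0.0177,-0.0262,0,0,0,0],[-0.0177,-0.0262,0,0,0,0],[-0.0177,-0.0262,0,0,0,0],[-0.0177,-0.0262,0,0,0,0],[-0.0177,-0.0262,0,0,0,0],[-0.0177,-0.0262,0,0,0,0],[-0.0177,-0.0262,0.0,0,0,0]]

```text
time_s: 1.43
eef_pos: [0.4358, 0.1586, 0.2392]
tcp_rot: [-0.0, 0.134, 0.991, -0.0]
contact_force: [0.1, 1.1, -0.4]
width: 0.999
grip_force: 0.0
```

Call:
jog_arm:
  moves:
    - [[0,0,0.03,0,0,0],[0,0,0.03,0,0,0],[0,0,0,0,0,0]]

```text
time_s: 1.68
eef_pos: [0.4328, 0.1582, 0.1755]
tcp_rot: [-0.004, 0.135, 0.991, -0.002]
contact_force: [-1.2, -0.9, -0.7]
width: 0.999
grip_force: 0.0
```

```bash
cat >> h.py <<'E'
def go(x,y,z,phi):
    o=observe();q=o["tcp_rot"];M=R.from_quat(np.r_[q[1:],q[0]]).as_matrix()
    a=np.radians(phi);N=np.array([[-np.sin(a),np.cos(a),0],[np.cos(a),np.sin(a),0],[0,0,-1]]).T
    print("t",o["time_s"],"turn",(R.from_matrix(M.T@N).as_rotvec()/np.pi).round(4),"then shift",(N.T@(np.array([x,y,z])-o["eef_pos"])).round(4),"F",o["contact_force"].round(2),"w",round(o["width"],3),"g",o["grip_force"])
E
python3 - <<'E'
from h import *
go(.4348,.16,.03,74.5)
o=observe();im=grab_frame("wrist");print(o["eef_pos"])
np.save("T1.npy",wristT(o));cv2.imwrite("pics/w1.png",cv2.convertScaleAbs(im[:,:,::-1],alpha=1.6))
E
```

```text
t 1.6833 turn [-0.0018 -0.0022  0.0001] then shift [-0.0015  0.0023  0.1455] F [-1.23 -0.91 -0.71] w 0.999 g 0.0
[0.43276951 0.1581507  0.17550056]
```

View pics/w1.png

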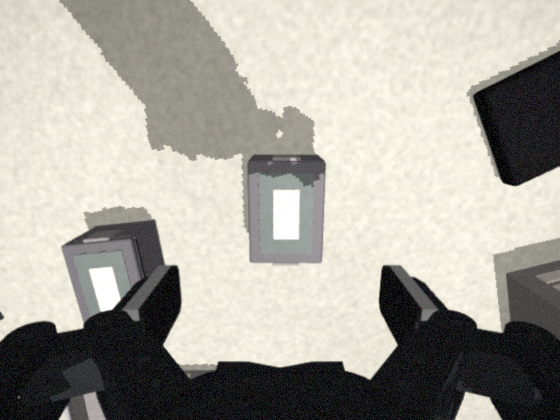

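The box under the gripper has its label centre at about (286,215), with lid edges at x≈249 and x≈323 and the far lid edge at y≈263.

```bash
python3 - <<'E'
from h import *
T=np.load("T1.npy")
P=proj([(286.5,215),(273.5,190),(298.5,190),(298.5,240),(273.5,240),(249.5,263),(322.5,263),(250,172),(324,172),(248,155)],"wrist",.056,T);print(P.round(4))
print(P[1:5].mean(0)); print(rect(P[[3,4,1,2]]))
m=(P[5]+P[6])/2;e=P[5]-P[6];print(np.degrees(np.arctan2(e[1],e[0])),np.linalg.norm(e), np.linalg.norm(P[5]-P[7]),np.linalg.norm(P[5]-P[9]))
E
```

```text
[[0.4371 0.1622 0.056 ]
 [0.4151 0.1578 0.056 ]
 [0.4202 0.1764 0.056 ]
 [0.4597 0.1661 0.056 ]
 [0.4544 0.1467 0.056 ]
 [0.4684 0.1223 0.056 ]
 [0.4842 0.18   0.056 ]
 [0.3969 0.1443 0.056 ]
 [0.4119 0.1986 0.056 ]
 [0.3842 0.1465 0.056 ]]
[0.43736543 0.16172273 0.056     ]
(array([0.4374, 0.1617]), np.float64(-15.2), np.float64(-15.4), np.float64(0.0408), np.float64(0.0197))
-105.3280000582558 0.05982480491155068 0.07480516485284254 0.08760339198155334
```

Call:
jog_arm:
  moves:
    - [[-0.001,0.003,0.03,0,0,0],[0,0,0.03,0,0,0],[0,0,0.03,0,0,0],[0,0,0.02,0,0,0],[0,0,0,0,0,0],[0,0,0,0,0,0]]

```text
time_s: 2.23
eef_pos: [0.4377, 0.1634, 0.0698]
tcp_rot: [-0.0, 0.134, 0.991, -0.0]
contact_force: [0.5, 0.2, 0.1]
width: 1.004
grip_force: 0.0
```

```bash
python3 - <<'E'
from h import *
go(.4368,.1612,.03,74.6)
E
```

```text
t 2.2333 turn [-0.0001 -0.0001  0.0003] then shift [ 0.0003 -0.0023  0.0398] F [0.52 0.22 0.09] w 1.004 g 0.0
```

Call:
jog_arm:
  moves:
    - [[0,-0.002,0.02,0,0,0],[0,0,0.015,0,0,0],[0,0,0.005,0,0,0],[0,0,0,0,0,0],[0,0,0,0,0,0]]

```text
time_s: 2.65
eef_pos: [0.436, 0.1607, 0.0337]
tcp_rot: [-0.003, 0.133, 0.991, -0.001]
contact_force: [-0.8, -0.1, 0.5]
width: 1.002
grip_force: 0.0
```

Call:
jog_arm:
  moves:
    - [[0,0,0,0,0,0],[0,0,0,0,0,0],[0,0,0,0,0,0],[0,0,0,0,0,0],[0,0,0,0,0,0],[0,0,0,0,0,0],[0,0,0,0,0,0],[0,0,0,0,0,0]]
  grip: 255
  force: 50

```text
time_s: 3.32
eef_pos: [0.4355, 0.1606, 0.0333]
tcp_rot: [-0.003, 0.134, 0.991, -0.002]
contact_force: [-0.7, -1.1, 7.8]
width: 0.691
grip_force: 52.8
```

Call:
jog_arm:
  moves:
    - [[0,0,-0.005,0,0,0],[0,0,-0.008,0,0,0],[0,0,-0.008,0,0,0],[0,0,0,0,0,0],[0,0,0,0,0,0],[0,0,0,0,0,0],[0,0,0,0,0,0]]

```text
time_s: 3.9
eef_pos: [0.4346, 0.1601, 0.0529]
tcp_rot: [-0.004, 0.134, 0.991, -0.002]
contact_force: [0.3, -0.2, -1.9]
width: 0.693
grip_force: 54.5
```

Call:
jog_arm:
  moves:
    - [[0,0,0,0,0,0],[0,0,0,0,0,0]]

```text
time_s: 4.07
eef_pos: [0.4346, 0.1601, 0.0528]
tcp_rot: [-0.005, 0.134, 0.991, -0.002]
contact_force: [0.3, 0.6, -1.1]
width: 0.695
grip_force: 54.5
```

Only about 1.3 N, so this box is empty. I'll set it back.

Call:
jog_arm:
  moves:
    - [[0,0,0.006,0,0,0],[0,0,0.006,0,0,0],[0,0,0.004,0,0,0],[0,0,0.002,0,0,0],[0,0,0.001,0,0,0],[0,0,0,0,0,0],[0,0,0,0,0,0]]

```text
time_s: 4.65
eef_pos: [0.4347, 0.1602, 0.034]
tcp_rot: [-0.004, 0.134, 0.991, -0.002]
contact_force: [0.3, -0.5, 0.1]
width: 0.692
grip_force: 54.6
```

Call:
jog_arm:
  moves:
    - [[0,0,0.001,0,0,0],[0,0,0,0,0,0],[0,0,0,0,0,0]]

```text
time_s: 4.9
eef_pos: [0.4349, 0.1603, 0.0334]
tcp_rot: [-0.004, 0.134, 0.991, -0.002]
contact_force: [-0.5, 0.5, 3.7]
width: 0.692
grip_force: 55.0
```

Call:
jog_arm:
  moves:
    - [[0,0,0,0,0,0],[0,0,0,0,0,0],[0,0,0,0,0,0],[0,0,0,0,0,0],[0,0,0,0,0,0]]
  grip: 0

```text
time_s: 5.32
eef_pos: [0.4346, 0.1601, 0.033]
tcp_rot: [-0.004, 0.134, 0.991, -0.002]
contact_force: [-0.7, -1.0, 0.2]
width: 1.001
grip_force: 0.0
```

Call:
jog_arm:
  moves:
    - [[0,0,-0.015,0,0,0],[0,0,-0.03,0,0,0],[0,0,-0.035,0,0,0],[0,0,-0.035,0,0,0],[0,0,-0.02,0,0,-0.0195],[0,0,0,0,0,-0.0195],[0,0,0,0,0,0]]

```text
time_s: 5.9
eef_pos: [0.4367, 0.1608, 0.1695]
tcp_rot: [-0.003, 0.072, 0.997, -0.001]
contact_force: [0.3, 0.6, 0.2]
width: 1.001
grip_force: 0.0
```

```bash
python3 - <<'E'
from h import *
go(.460,-.0022,.16,81.6)
E
```

```text
t 5.9 turn [-0.0008 -0.0017  0.0007] then shift [-0.0469 -0.1578  0.0095] F [0.33 0.56 0.18] w 1.001 g 0.0
```

Call:
jog_arm:
  moves:
    - [[-0.009,-0.03,0,0,0,0],[-0.009,-0.03,0,0,0,0],[-0.009,-0.03,0,0,0,0],[-0.009,-0.03,0,0,0,0],[-0.009,-0.028,0,0,0,0],[-0.002,-0.01,0,0,0,0],[0,0,0,0,0,0],[0,0,0,0,0,0]]

```text
time_s: 6.57
eef_pos: [0.4588, -0.0023, 0.1677]
tcp_rot: [-0.005, 0.074, 0.997, -0.001]
contact_force: [-0.3, -0.0, -0.6]
width: 1.004
grip_force: 0.0
```

```bash
python3 - <<'E'
from h import *
go(.460,-.0022,.033,81.6)
o=observe();im=grab_frame("wrist");print(o["eef_pos"])
np.save("T2.npy",wristT(o));cv2.imwrite("pics/w2.png",cv2.convertScaleAbs(im[:,:,::-1],alpha=1.6))
E
```

```text
t 6.5667 turn [-0.0012 -0.0032 -0.0003] then shift [-0.0012  0.0002  0.1347] F [-0.31 -0.03 -0.63] w 1.004 g 0.0
[ 0.45880972 -0.00226117  0.16767425]
```

View pics/w2.png

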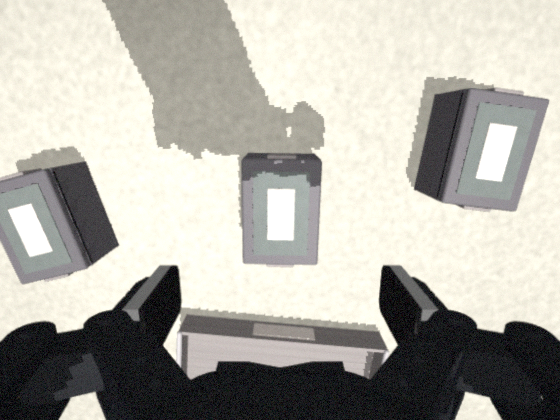

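The middle box label spans (268,188) to (294,240). It is centred and aligned with the gripper, and the box on the left of the view stands clear.

```bash
python3 - <<'E'
from h import *
T=np.load("T2.npy")
P=proj([(294,240),(267.5,240),(267.5,188),(294.5,188),(243,264),(317.5,265)],"wrist",.056,T)
print(rect(P[:4]));e=P[4]-P[5];print(np.degrees(np.arctan2(e[1],e[0])))
c=rect(P[:4])[0];go(c[0],c[1],.033,81.6)
E
```

```text
(array([ 0.4592, -0.0014]), np.float64(-8.6), np.float64(-8.4), np.float64(0.0411), np.float64(0.0204))
-99.15991483407389
t 6.6167 turn [-0.001  -0.003   0.0005] then shift [-0.0003 -0.0002  0.1349] F [0.49 0.58 0.38] w 0.999 g 0.0
```

Call:
jog_arm:
  moves:
    - [[0,0,0.03,0,0,0],[0,0,0.035,0,0,0],[0,0,0.03,0,0,0],[0,0,0.02,0,0,0],[0,0,0.01,0,0,0],[0,0,0.005,0,0,0],[0,0,0,0,0,0],[0,0,0,0,0,0]]

```text
time_s: 7.28
eef_pos: [0.4588, -0.0022, 0.0389]
tcp_rot: [-0.004, 0.072, 0.997, -0.001]
contact_force: [-0.6, -1.1, 0.3]
width: 0.997
grip_force: 0.0
```

Call:
jog_arm:
  moves:
    - [[0,0,0,0,0,0],[0,0,0,0,0,0],[0,0,0,0,0,0],[0,0,0,0,0,0],[0,0,0,0,0,0],[0,0,0,0,0,0],[0,0,0,0,0,0]]
  grip: 255

```text
time_s: 7.87
eef_pos: [0.4591, -0.003, 0.0396]
tcp_rot: [-0.003, 0.073, 0.997, -0.002]
contact_force: [-0.8, -0.3, 7.3]
width: 0.689
grip_force: 53.2
```

Call:
jog_arm:
  moves:
    - [[0,0,-0.005,0,0,0],[0,0,-0.008,0,0,0],[0,0,-0.008,0,0,0],[0,0,0,0,0,0],[0,0,0,0,0,0],[0,0,0,0,0,0],[0,0,0,0,0,0]]

```text
time_s: 8.45
eef_pos: [0.4582, -0.003, 0.0592]
tcp_rot: [-0.005, 0.073, 0.997, -0.002]
contact_force: [-0.8, -0.4, -0.9]
width: 0.691
grip_force: 54.5
```

Call:
jog_arm:
  moves:
    - [[0,0,0,0,0,0],[0,0,0,0,0,0]]

```text
time_s: 8.62
eef_pos: [0.4582, -0.0029, 0.059]
tcp_rot: [-0.005, 0.073, 0.997, -0.002]
contact_force: [0.7, -0.4, -1.9]
width: 0.692
grip_force: 54.5
```

About 1.4 N, so this box is empty too and the right one should be heavy. I'll set this one down.

Call:
jog_arm:
  moves:
    - [[0,0,0.006,0,0,0],[0,0,0.006,0,0,0],[0,0,0.004,0,0,0],[0,0,0.002,0,0,0],[0,0,0.001,0,0,0],[0,0,0.001,0,0,0],[0,0,0,0,0,0],[0,0,0,0,0,0]]

```text
time_s: 9.28
eef_pos: [0.4576, -0.0029, 0.0396]
tcp_rot: [-0.005, 0.073, 0.997, -0.002]
contact_force: [-2.4, -0.4, 5.1]
width: 0.686
grip_force: 55.1
```

Call:
jog_arm:
  moves:
    - [[0,0,0,0,0,0],[0,0,0,0,0,0],[0,0,0,0,0,0],[0,0,0,0,0,0],[0,0,0,0,0,0]]
  grip: 0

```text
time_s: 9.7
eef_pos: [0.4584, -0.003, 0.0392]
tcp_rot: [-0.004, 0.073, 0.997, -0.002]
contact_force: [-0.8, 0.5, -0.6]
width: 0.997
grip_force: 0.0
```

Call:
jog_arm:
  moves:
    - [[0,0,-0.015,0,0,0],[0,0,-0.03,0,0,0],[0,0,-0.035,0,0,0],[0,0,-0.03,0,0,0],[0,0,-0.02,0,0,-0.0355],[0,0,0,0,0,-0.0355],[0,0,0,0,0,0]]

```text
time_s: 10.28
eef_pos: [0.4603, -0.0027, 0.1706]
tcp_rot: [-0.003, -0.04, 0.999, -0.001]
contact_force: [1.0, -0.9, -0.3]
width: 1.003
grip_force: 0.0
```

```bash
python3 - <<'E'
from h import *
go(.4425,-.196,.165,94.4)
E
```

```text
t 10.2833 turn [-0.0007 -0.0019  0.0009] then shift [ 0.0326 -0.1913  0.0056] F [ 1.04 -0.87 -0.33] w 1.003 g 0.0
```

Call:
jog_arm:
  moves:
    - [[0.005,-0.032,0,0,0,0],[0.006,-0.032,0,0,0,0],[0.006,-0.032,0,0,0,0],[0.006,-0.032,0,0,0,0],[0.006,-0.032,0,0,0,0],[0.004,-0.031,0,0,0,0],[0,0,0,0,0,0],[0,0,0,0,0,0]]

```text
time_s: 10.95
eef_pos: [0.4401, -0.1974, 0.169]
tcp_rot: [-0.005, -0.035, 0.999, -0.001]
contact_force: [-0.7, 1.1, -0.0]
width: 0.998
grip_force: 0.0
```

```bash
python3 - <<'E'
from h import *
go(.4425,-.196,.033,94.4)
o=observe();im=grab_frame("wrist");print(o["eef_pos"])
np.save("T3.npy",wristT(o));cv2.imwrite("pics/w3.png",cv2.convertScaleAbs(im[:,:,::-1],alpha=1.6))
E
```

```text
t 10.95 turn [-0.0005 -0.0035 -0.0022] then shift [-0.0025  0.0012  0.136 ] F [-0.67  1.05 -0.05] w 0.998 g 0.0
[ 0.44011047 -0.19741113  0.16895393]
```

View pics/w3.png

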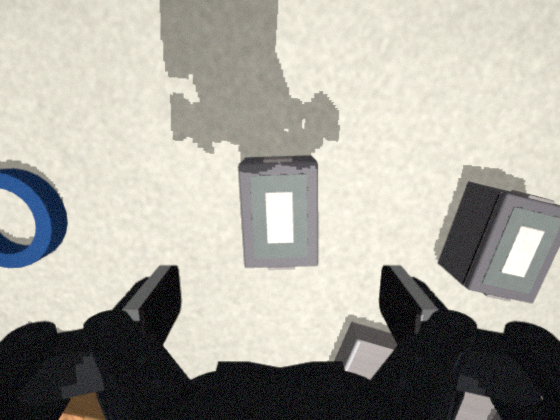

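The right box label spans about (266,192), (292,191), (293,243), (267,244), which is well centred. The middle box stands upright at the right of the view.

```bash
python3 - <<'E'
from h import *
T=np.load("T3.npy")
P=proj([(293.5,243),(267,244),(265.5,192),(292,191.5)],"wrist",.056,T)
print(rect(P));c=rect(P)[0];go(c[0],c[1],.033,94.4)
E
```

```text
(array([ 0.4436, -0.1971]), np.float64(5.6), np.float64(5.8), np.float64(0.0413), np.float64(0.0204))
t 11.0 turn [-0.0003 -0.0034 -0.001 ] then shift [-0.0029 -0.0017  0.1361] F [-0.45  0.81  0.3 ] w 0.997 g 0.0
```

Call:
jog_arm:
  moves:
    - [[-0.001,0.001,0.03,0,0,0],[0,0,0.035,0,0,0],[0,0,0.03,0,0,0],[0,0,0,0,0,0],[0,0,0,0,0,0]]

```text
time_s: 11.42
eef_pos: [0.4405, -0.1926, 0.074]
tcp_rot: [-0.006, -0.04, 0.999, -0.0]
contact_force: [1.1, -0.4, 0.5]
width: 0.998
grip_force: 0.0
```

Call:
jog_arm:
  moves:
    - [[-0.003,-0.004,0,0,0,-0.004],[0,0,0.02,0,0,0],[0,0,0.01,0,0,0],[0,0,0.005,0,0,0],[0,0,0,0,0,0],[0,0,0,0,0,0]]

```text
time_s: 11.92
eef_pos: [0.4447, -0.1987, 0.0406]
tcp_rot: [-0.004, -0.045, 0.999, -0.001]
contact_force: [0.0, -0.0, -0.2]
width: 0.996
grip_force: 0.0
```

Call:
jog_arm:
  moves:
    - [[0,0,0,0,0,0],[0,0,0,0,0,0],[0,0,0,0,0,0],[0,0,0,0,0,0],[0,0,0,0,0,0],[0,0,0,0,0,0],[0,0,0,0,0,0],[0,0,0,0,0,0]]
  grip: 255
  force: 75

```text
time_s: 12.58
eef_pos: [0.4447, -0.1985, 0.041]
tcp_rot: [-0.004, -0.045, 0.999, -0.001]
contact_force: [-1.3, 0.4, 7.7]
width: 0.684
grip_force: 80.3
```

Call:
jog_arm:
  moves:
    - [[0,0,-0.005,0,0,0],[0,0,-0.008,0,0,0],[0,0,-0.008,0,0,0],[0,0,0,0,0,0],[0,0,0,0,0,0],[0,0,0,0,0,0],[0,0,0,0,0,0],[0,0,0,0,0,0]]

```text
time_s: 13.25
eef_pos: [0.4443, -0.1985, 0.0607]
tcp_rot: [-0.005, -0.045, 0.999, -0.001]
contact_force: [0.5, 0.1, -5.4]
width: 0.687
grip_force: 82.9
```

```bash
python3 - <<'E'
from h import *
print(observe()["torque"]);go(.662,-.04,.165,76.5)
E
```

```text
[-0.02083094 -0.03181411  0.00608895]
t 13.25 turn [-0.001  -0.003   0.1036] then shift [-0.1747  0.2049 -0.1043] F [ 0.54  0.12 -5.35] w 0.687 g 82.90553390979767
```

About 5.4 N, so this is the heavy one. I'll lift it, turn and carry it over the tray.

Call:
jog_arm:
  moves:
    - [[0,0,-0.015,0,0,0],[0,0,-0.025,0,0,0],[0,0,-0.025,0,0,0],[0,0,-0.025,0,0,0],[0,0,-0.015,0,0,0.026],[0,0,0,0,0,0.026],[0,0,0,0,0,0.026],[0,0,0,0,0,0.026]]

```text
time_s: 13.92
eef_pos: [0.445, -0.1983, 0.1661]
tcp_rot: [-0.004, 0.12, 0.993, -0.002]
contact_force: [-0.8, -0.4, -5.1]
width: 0.683
grip_force: 83.2
```

Call:
jog_arm:
  moves:
    - [[-0.01,0.012,0,0,0,0],[-0.02,0.023,0,0,0,0],[-0.022,0.026,0,0,0,0],[-0.022,0.026,0,0,0,0],[-0.022,0.026,0,0,0,0],[-0.022,0.026,0,0,0,0],[-0.022,0.026,0,0,0,0],[-0.018,0.02,0,0,0,0]]

```text
time_s: 14.58
eef_pos: [0.6438, -0.0525, 0.163]
tcp_rot: [-0.005, 0.117, 0.993, -0.001]
contact_force: [0.0, 0.5, -5.1]
width: 0.683
grip_force: 83.1
```

Call:
jog_arm:
  moves:
    - [[-0.01,0.012,0,0,0,0],[-0.006,0.008,0,0,0,0],[0,0,0,0,0,0],[0,0,0,0,0,0]]

```text
time_s: 14.92
eef_pos: [0.6613, -0.0403, 0.1626]
tcp_rot: [-0.006, 0.118, 0.993, -0.002]
contact_force: [0.2, -0.9, -5.5]
width: 0.682
grip_force: 83.1
```

```bash
python3 - <<'E'
from h import *
go(.662,-.04,.045,76.5)
print(observe()["eef_pos"])
im=grab_frame("side");cv2.imwrite("pics/s1.png",cv2.convertScaleAbs(im[:,:,::-1],alpha=1.5))
E
```

```text
t 14.9167 turn [-0.002  -0.0034 -0.0003] then shift [-0.0006  0.0004  0.1176] F [ 0.19 -0.88 -5.55] w 0.682 g 83.12400698661804
[ 0.66128977 -0.04028679  0.16263489]
```

View pics/s1.png

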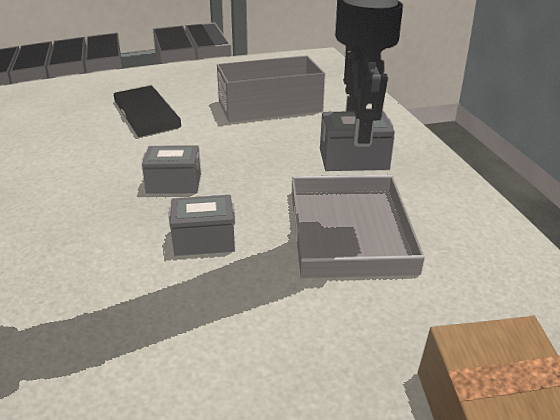

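The side view shows the box held level at (357,140), with both empties upright at (171,168) and (202,222). The tray rim corners are near (293,180), (393,177), (423,260) and (301,262). I'll cross-check the tray centre from these.

```bash
python3 - <<'E'
from h import *
print(rect(proj([(393,177),(423,260),(301,262),(293,180)],"side",.03)), proj([(393,177),(423,260),(301,262),(293,180)],"side",.03).round(3))
E
```

```text
(array([ 0.6646, -0.043 ]), np.float64(-13.7), np.float64(-15.0), np.float64(0.1582), np.float64(0.1979)) [[ 0.768  0.036  0.03 ]
 [ 0.715 -0.159  0.03 ]
 [ 0.563 -0.118  0.03 ]
 [ 0.612  0.07   0.03 ]]
```

Call:
jog_arm:
  moves:
    - [[0,0,0.015,0,0,0],[0,0,0.025,0,0,0],[0,0,0.02,0,0,0],[0,0,0.01,0,0,0],[0,0,0,0,0,0],[0,0,0,0,0,0]]

```text
time_s: 15.47
eef_pos: [0.6615, -0.041, 0.0937]
tcp_rot: [-0.005, 0.119, 0.993, -0.002]
contact_force: [-0.1, 0.2, -3.8]
width: 0.684
grip_force: 83.0
```

The two cameras agree within 3 mm. The box should touch down at TCP z ≈ 0.044.

Call:
jog_arm:
  moves:
    - [[0,0,0.012,0,0,0],[0,0,0.015,0,0,0],[0,0,0.01,0,0,0],[0,0,0.006,0,0,0],[0,0,0.002,0,0,0],[0,0,0.001,0,0,0],[0,0,0,0,0,0],[0,0,0,0,0,0]]

```text
time_s: 16.13
eef_pos: [0.6622, -0.0401, 0.0482]
tcp_rot: [-0.004, 0.118, 0.993, -0.002]
contact_force: [-0.3, 0.9, -4.7]
width: 0.683
grip_force: 83.2
```

Call:
jog_arm:
  moves:
    - [[0,0,0.002,0,0,0],[0,0,0.001,0,0,0],[0,0,0.001,0,0,0],[0,0,0,0,0,0],[0,0,0,0,0,0],[0,0,0,0,0,0]]

```text
time_s: 16.63
eef_pos: [0.6618, -0.0402, 0.0442]
tcp_rot: [-0.004, 0.118, 0.993, -0.002]
contact_force: [-2.0, -0.7, 1.5]
width: 0.685
grip_force: 83.9
```

The box is down on the tray floor (force +1.5 N), so I'll release it and retreat.

Call:
jog_arm:
  moves:
    - [[0,0,0,0,0,0],[0,0,0,0,0,0],[0,0,0,0,0,0],[0,0,0,0,0,0],[0,0,0,0,0,0],[0,0,0,0,0,0]]
  grip: 0

```text
time_s: 17.13
eef_pos: [0.6617, -0.0401, 0.0436]
tcp_rot: [-0.004, 0.118, 0.993, -0.002]
contact_force: [0.5, -0.1, -0.6]
width: 0.999
grip_force: 0.0
```

Call:
jog_arm:
  moves:
    - [[0,0,-0.01,0,0,0],[0,0,-0.025,0,0,0],[0,0,-0.03,0,0,0],[0,0,-0.03,0,0,0],[0,0,-0.03,0,0,0],[0,0,-0.02,0,0,0],[0,0,0,0,0,0],[0,0,0,0,0,0]]

```text
time_s: 17.8
eef_pos: [0.6638, -0.0397, 0.1907]
tcp_rot: [-0.003, 0.118, 0.993, -0.002]
contact_force: [-1.0, -1.2, -0.3]
width: 0.997
grip_force: 0.0
```

```bash
python3 - <<'E'
from h import *
im=grab_frame("side");cv2.imwrite("pics/s2.png",cv2.convertScaleAbs(im[:,:,::-1],alpha=1.5))
E
```

```text
(no output)
```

View pics/s2.png

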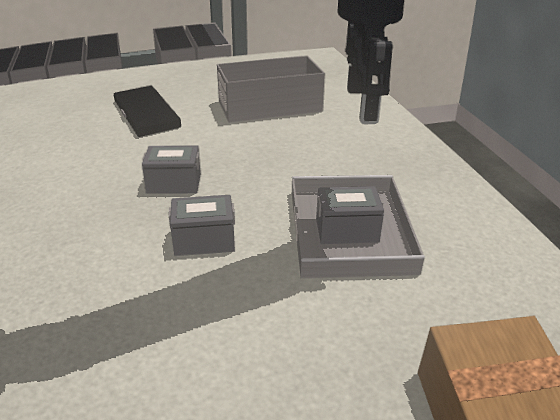

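The heavy box sits flat inside the tray at (350,215), both empties are upright in place, and the gripper is clear.

```bash
python3 -c "
from plant import *
print(hand_in())"
```

```text
the job is handed in; nothing more can be done
None
```

The heavy box (about 0.55 kg, the right-hand one) is upright on the tray floor, the two empty boxes are back upright about where they stood, and the job is handed in.

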